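# Index and level the cake stand

### The arm

A 7-joint arm with a two-finger parallel gripper is mounted at the origin on a cart in front of the work surface, level with it; the furniture and walls round the work are solid. World frame = base frame: x ahead of the robot, y to its left, z up, the work surface at z = 0. Lengths are in m, angles in rad, forces in N, time in s.
With the tool pointing down it reaches from about 0.425 to 1.025 m from the base axis. Payload 9.4 kg.
Tool frame: the origin (TCP) lies between the finger pads, 19 mm behind the fingertips; this is the grasp point; z points along the fingers, y is the line along which they close (so a half turn about z gives the same grasp; the last joint's range is limited). The gripper opens to 85 mm and grips with 20 to 120 N. Pads are 22 mm wide; open, the fingers measure 114 mm over their backs; the gripper's body (76 mm by 85 mm) begins 54 mm behind the grasp point. The pads swing forward as they close: fully open they stand 13 mm farther back than shut.
Start: joints at [1.206, 0.599, -0.003, 1.599, 0.002, 0.943, -0.08], TCP at [0.206, -0.695, 0.25] pointing down, gripper open.
Joint ranges: [-2.57, 2.57], [-0.35, 1.97], [-1.29, 1.29], [0.11, 2.56], [-1.05, 4.19], [0.11, 1.86], [-2.63, 2.63]. Speed limits (rad/s): [2.22, 2.22, 3.01, 3.01, 3.14, 3.14, 3.14].

### API

Orientations are given as a unit quaternion [w, x, y, z].
In Python, from plant import get_state, snapshot, sign_off gives the robot as it stands. The module is installed in compiled form; this text tells all that it offers.
- The arm moves only by the shell command python3 -m jog 'ROWS' [FORCE]. ROWS is JSON, a list that holds one entry, the list of rows, each a list of 5 numbers: the opening, from -1 (shut) to 1 (fully open), then the shift along the tool's x, y, z scaled (see below), then the turn about the tool's z scaled (see below). In form: [[[claw, tx, ty, tz, yaw], ...]]. A call has 1 to 20 rows; each row is the pose to reach, as a shift and turn from the pose commanded when the call began, along the tool's axes at that moment, turning the shorter way round; what a row does not reach only later rows make up. The controller multiplies each number of a shift by 250 mm and each number of a turn by 360 degrees. A row lasts 1/12 s, in which the tool goes at most 41.7 mm and 7.16 degrees, less where a joint would pass 70% of its speed; a pose out of reach is approached as far as the arm can. A call with a number of a shift or a turn outside -1 to 1 is refused whole. A call with a gripper value outside its range is refused whole. The fingers move at their own pace and stop on an object; FORCE is the grip in N (left out, the last holds). Time passes only in rows, so rows that repeat a pose let the fingers close. It gives the time, the measured TCP pose, the force, the opening and the grip force at its end, in the units of the state.
- get_state(): the state, without advancing time (a new reading comes with each control period).
- snapshot(name): name is "scene" or "top"; returns a dict with "color" (420x560x3 uint8, red, green, blue), "z_map" (420x560 float32, m along the optical axis (not along the pixel's ray), 0 where there is no reading), "mtx" (3x3 intrinsics, pixels), "R" (3x3) and "t" (3): a world point X has camera coordinates R X + t. Camera axes: x right, y down, z forward; pixel columns grow to the right and rows downward; lengths in m; the calibration is good to about 2 mm. A picture is of the moment at which its call begins.
- sign_off(): hands the job in; it is judged then, once.
The state is a dict: "t": time; "joint_pos": joint angles; "joint_velocities": joint speeds; "effort": joint torques, N m; "ee_pos": TCP position; "orientation": TCP orientation; "force": force on the tool from outside, world axes, zero at the start; "wrist_torque": the same for the moment, N m; "grip_width": finger opening in m; "finger_force": force on a finger pad.
Only numpy, scipy, OpenCV 4.12 (cv2) and the standard library are available. Lean on these libraries where they do the work, as an engineer would, in place of code of your own. Each camera call takes 0.05 s, during which the arm holds its last target. There are 200 camera calls.

### The job

Turn the cake stand's white turntable (its steel finger post is the handle) one click anticlockwise, seen from above, so that the spirit level on it points at the black knob. Then grip the knob, press it down until the sprung front of the deck sits on its stop, and turn it until the bubble rests midway between the two black lines. Finish still gripping the knob and pressing it down, with the deck on its stop and the bubble centred; leave the other things on the worktop where they are.

Things in the scene. Friction and masses are not known exactly. Their poses are not given: they have to be found in the camera images.
- base: Fixed dark steel base of the cake stand, 270 x 180 mm, its slope to front or rear differing each time. Origin on the worktop under the turntable's axis; z up, -x to the stand's front (knob side), which is to the robot's right; its +y side faces the robot. The steel deck is hinged to it at the rear, along y at x = +95 mm, z = 32 mm.
- give (a joint): Sprung give of the deck about its rear hinge, rad: 0 = pressed down on its stop, 0.02 = sprung fully up, as it is when not pressed (4.3 mm higher at the knob). About 5 N down on the knob starts to move it, 6 N seats it; more only loads the stop. The level counts only with the deck on its stop.
- turntable (a joint): Angle of the turntable on the deck, rad, growing anticlockwise seen from above. Six clicks, 1.047 apart; it snaps home within about 0.4 of a click (about 3 N at the post to pass from one to the next). Starts at the click at -1.05; wanted: 0, where the level lies along the base's x, pointing at the knob, and the post is on the base's +y side.
- post_top (a point): Top centre of the upright steel finger post on the turntable, 70 mm from its axis. Post: 36 mm tall over the turntable's face, 14 mm thick, with an 18 mm head over its top 5 mm. Turntable: white disc 170 mm across, face about 58 mm over the worktop; its axis goes through the origin of base.
- vial_mid (a point): Middle of the spirit level's tube, midway between its two black lines, on the turntable's axis, about 72 mm over the worktop. Its x axis runs along the tube (at turntable 0: the base's x, away from the knob). Level: grey bar 84 x 26 mm, 17 mm high over the turntable's face; tube 72 mm long, line centres 24 mm apart.
- bubble_mid (a point): Middle of the pale bubble (16 mm long) in the tube; it slides along vial_mid's x, at most 27 mm either way, toward the higher end, 0.6 mm per mrad of slope, and rests after about 1 s. With the turntable at 0 and the knob side too high it lies toward the knob (negative x of vial_mid).
- knob_turn (a joint): Levelling knob's angle, rad, growing clockwise seen from above, range -2 to 2; stays where left (0.2 N m to turn). Clockwise raises the deck's front 16 mrad per rad, so the bubble moves 9.6 mm toward the knob per rad clockwise (and the knob rises 3.4 mm). Starts within 0.25 of 0; 0.5 to 1.2 rad either way is needed.
- knob_grip (a point): Point on the knob's axis in its bar, 10 mm under the bar's top, about 74 mm over the worktop, 120 mm in front of the turntable's axis. The black bar is 40 mm long (this point's x), 14 mm thick (its y), 30 mm tall, on a round flange 50 mm across whose top lies 20 mm under this point: with the TCP here the fingertips just meet the flange.
- knob: The black levelling knob itself, flange and bar. Origin on its axis at the flange's underside; its x runs along the bar, z up.
- pepper_jar: Spice jar with dark lid, 44 x 44 x 108 mm, stands beyond the stand; a bystander. Origin under its centre.
- lemon: Lemon, 78 x 55 x 56 mm, lies beyond the stand; a bystander.
- mug: White mug, 78 x 110 x 97 mm, in front of the sink; a bystander. Origin under its centre.
- shaker: Wooden pepper mill, 58 x 170 mm; a bystander at the right. Origin under its centre.
- jar: Glass jar with dark lid, 56 x 70 mm; a bystander at the right. Origin under its centre.

How it is judged:
On the way:
1. the turntable is indexed: the spirit level points at the knob (value of joint turntable between -0.08 and 0.08 rad), for 0.3 s.
At the end, for the whole second after the job is handed in: The turntable stands at its click 0 (within 0.08 rad); the fingers hold the knob and press (over 3 N of contact) with the deck on its stop (joint give under 0.003 rad); the bubble is still within 3 mm of the middle of the tube; the knob is not turning (all of step 1 and x of bubble_mid in the frame of vial_mid between -0.003 and 0.003 m and value of joint give below 0.003 rad and contact force between the fingers and knob above 3 N and velocity of joint knob_turn between -0.1 and 0.1 rad/s); the arm keeps its last pose, push and grip.
It fails at once if another loose thing on the worktop was moved by more than 30 mm (distance of any of pepper_jar, lemon, mug, shaker, jar from where it was at the start of the episode above 0.03 m).
It also fails if it takes over 64 s, if anything falls off the work surface, if the arm or the gripper's body presses on something with over 40 N, if the wrist force passes 120 N, or if a joint passes its speed limit or range.

## Working session

There is one attempt and no reset: what is moved stays moved. The work goes in short steps, Python scripts to look and compute and a shell command to move; the robot and the scene stay as the last step left them, time stands still between calls to the robot, and variables do not carry over. Pictures are saved under pics/ and viewed, at most 10 in all, crops included, and the job is handed in when it is done.

```bash
mkdir -p pics
cat > h.py <<'E'
import numpy as np, cv2
from plant import get_state, snapshot, sign_off
def snap(n, save=None):
    s=snapshot(n)
    if save: cv2.imwrite('pics/'+save, s['color'][:,:,::-1])
    return s
def pts(s):
    z=s['z_map']; v,u=np.mgrid[:z.shape[0],:z.shape[1]]
    K=s['mtx']; c=np.stack([(u-K[0,2])/K[0,0]*z,(v-K[1,2])/K[1,1]*z,z],-1)
    return (c-s['t'])@s['R']
def ray(s,u,v,h):
    d=np.linalg.inv(s['mtx'])@[u,v,1]; d=s['R'].T@d; o=-s['R'].T@s['t']
    return o+d*(h-o[2])/d[2]
E
python3 - <<'E'
from h import *
for n in('scene','top'):
    s=snap(n,n+'0.png'); print(n,s['mtx'].round(1).tolist(),(-s['R'].T@s['t']).round(3),s['R'][2].round(3))
    np.savez('/tmp/'+n,**s)
a=get_state(); print({k:np.round(a[k],3).tolist() for k in a})
E
```

```text
scene [[470.8, 0.0, 278.3], [0.0, 470.8, 206.2], [0.0, 0.0, 1.0]] [-0.293  1.232  0.973] [ 0.478 -0.726 -0.495]
top [[506.3, 0.0, 280.4], [0.0, 506.3, 211.5], [0.0, 0.0, 1.0]] [ 0.42  -0.062  1.698] [ 0.09  -0.006 -0.996]
{'t': 0.1, 'joint_pos': [1.206, 0.6, -0.003, 1.6, 0.002, 0.943, -0.08], 'joint_velocities': [-0.001, -0.001, 0.0, -0.002, 0.0, 0.0, 0.001], 'effort': [0.005, -77.799, 1.57, -25.862, 0.013, 0.006, 0.0], 'ee_pos': [0.206, -0.695, 0.249], 'orientation': [-0.001, 0.99, 0.143, -0.0], 'force': [-0.504, -0.679, -0.152], 'wrist_torque': [-0.038, -0.046, 0.01], 'finger_force': 0.0, 'grip_width': 0.085}
```

View pics/scene0.png

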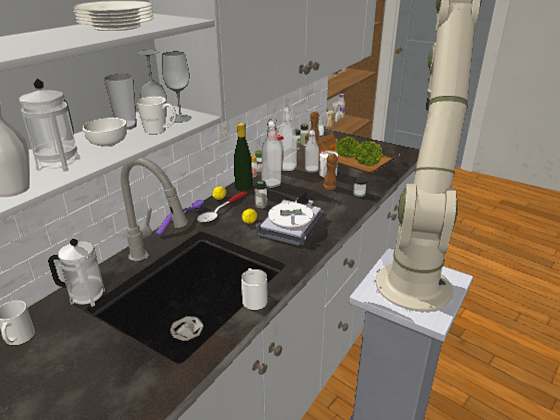

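View pics/top0.png

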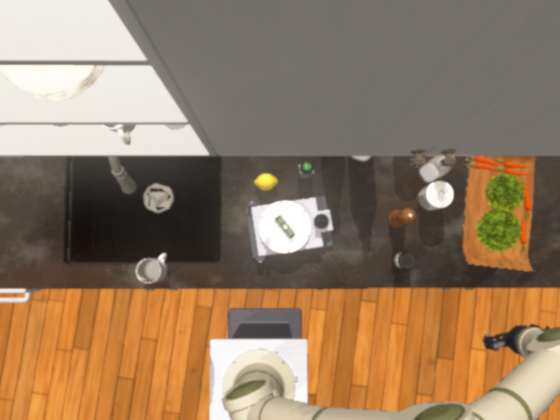

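The top view shows the disc centred near (286,227), the level at (286,227), the knob at about (321,221) and the shaker at (403,217). The jar is at (404,260) and the lemon at (266,182). I'll zoom in on the stand.

Run:
```python
from h import *
T=dict(np.load('/tmp/top.npz')); S=dict(np.load('/tmp/scene.npz'))
a=cv2.resize(T['color'][180:270,235:345],None,fx=7,fy=6.6667*1.05,interpolation=3)[:600]
a=cv2.resize(T['color'][185:270,240:345],(735,595),interpolation=3)
cv2.imwrite('pics/topc.png',a[:,:,::-1])
a=cv2.resize(S['color'][185:255,245:335],(720,560),interpolation=3)
cv2.imwrite('pics/scc.png',a[:,:,::-1])
P=pts(T)
for u,v in[(321,221),(310,240),(270,228),(286,213),(286,227),(262,260),(306,170),(266,182),(403,217),(404,260)]: print(u,v,P[v,u].round(3))
```

```text
321 221 [ 0.534 -0.201  0.086]
310 240 [ 0.475 -0.168  0.043]
270 228 [ 0.513 -0.038  0.064]
286 213 [ 0.562 -0.089  0.061]
286 227 [ 0.516 -0.089  0.076]
262 260 [ 0.41  -0.011  0.028]
306 170 [ 0.695 -0.152  0.11 ]
266 182 [ 0.665 -0.024  0.054]
403 217 [ 0.542 -0.447  0.151]
404 260 [ 0.41  -0.467  0.069]
```

View pics/topc.png

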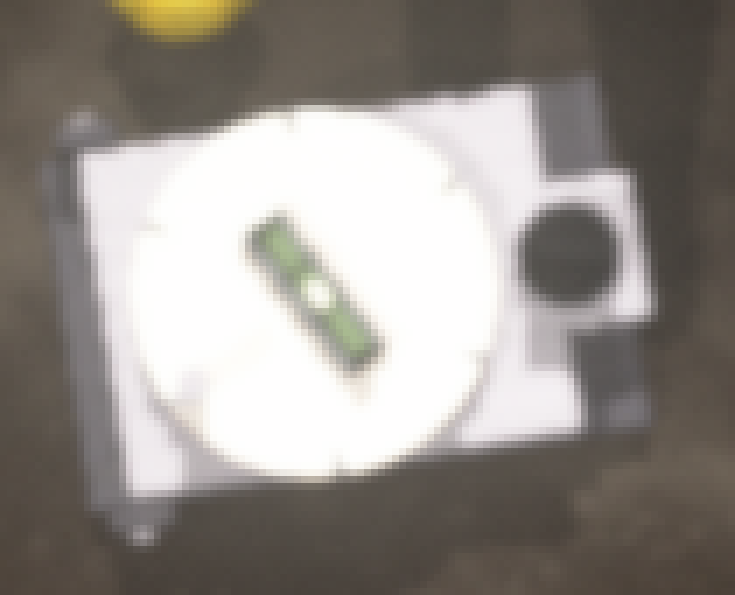

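View pics/scc.png

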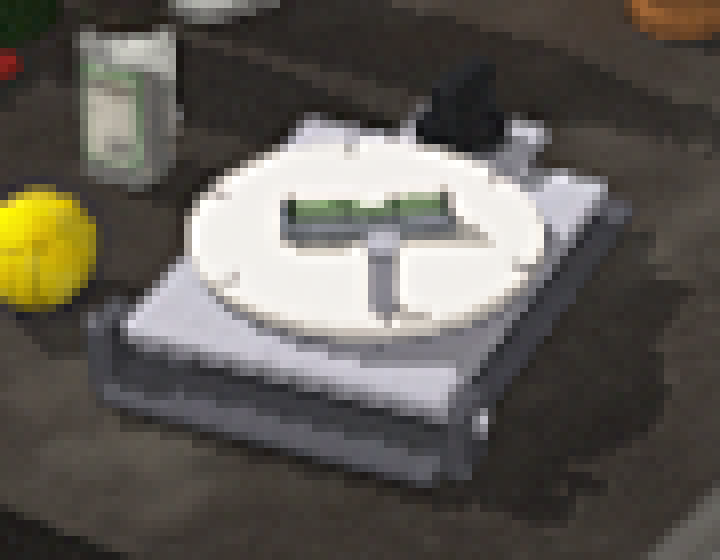

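The top crop shows the level's green tube from (265,230) to (365,350), the round knob at (570,255) and the washed-out post near (190,385). In the scene crop the post head is at (382,240), the knob bar at (470,100) and the bubble near the middle of the tube. Next I'll get positions from depth in both views.

Run:
```python
from h import *
D={n:dict(np.load(f'/tmp/{n}.npz')) for n in('scene','top')}
for n,s in D.items():
    P=pts(s); c=s['color'].astype(int); mx=c.max(2); mn=c.min(2)
    box=(P[...,0]>.38)&(P[...,0]<.62)&(P[...,1]>-.27)&(P[...,1]<.06)&(s['z_map']>0)
    disc=box&(P[...,2]>.05)&(P[...,2]<.075)&(mn>190)
    k,l,st,ce=cv2.connectedComponentsWithStats(disc.astype(np.uint8)); i=1+st[1:,4].argmax()
    q=P[l==i]; cc=cv2.minEnclosingCircle(q[:,:2].astype(np.float32)); A=np.c_[q[:,:2],np.ones(len(q))]; 
    print(n,'disc',np.round(cc,4).tolist() if 0 else cc,'mean',q.mean(0).round(4),'plane',np.linalg.lstsq(A,q[:,2],rcond=None)[0].round(4))
    kn=box&(P[...,1]<-.16)&(mx<70)&(P[...,2]>.045)
    q=P[kn]; print('knob',len(q),q.mean(0).round(4),q.max(0).round(4),q.min(0).round(4))
    h=q[q[:,2]>.07]; 
    if len(h)>3:
        r=cv2.minAreaRect(h[:,:2].astype(np.float32)*1000); print('bar',len(h),h.mean(0).round(4),r, np.percentile(h[:,2],[50,90,100]).round(4))
    po=box&(P[...,2]>.08)&(P[...,1]>-.14); print('post pts',[(p.round(3).tolist(),ij.tolist()) for p,ij in zip(P[po],np.argwhere(po))][:12])
    g=box&(c[...,1]>c[...,0]+15)&(c[...,1]>c[...,2]+15); uv=np.argwhere(g)[:,::-1].astype(np.float32)
    w=np.array([ray(s,u,v,.072) for u,v in uv]); print('green',len(w),cv2.minAreaRect((w[:,:2]*1000).astype(np.float32)))
S=D['scene'];print('post ray z.094',ray(S,292.5,214.5,.094).round(4),'base z.058',ray(S,293,224.5,.058).round(4))
```

```text
scene disc ((0.5147206783294678, -0.09113430231809616), 0.09399653226137161) mean [ 0.5173 -0.0804  0.0594] plane [-0.0013 -0.0091  0.0593]
knob 93 [ 0.5315 -0.198   0.0699] [ 0.5557 -0.1758  0.0911] [ 0.5125 -0.2263  0.0529]
bar 45 [ 0.5327 -0.199   0.0809] ((534.5939331054688, -200.55868530273438), (49.2747917175293, 17.819690704345703), 88.02008819580078) [0.0827 0.0877 0.0911]
post pts [([0.479, -0.033, 0.096], [214, 292]), ([0.478, -0.038, 0.094], [214, 293]), ([0.473, -0.037, 0.095], [214, 294]), ([0.48, -0.027, 0.094], [215, 291]), ([0.479, -0.033, 0.092], [215, 292]), ([0.469, -0.024, 0.099], [215, 293]), ([0.471, -0.034, 0.094], [215, 294]), ([0.47, -0.039, 0.091], [215, 295]), ([0.476, -0.021, 0.094], [216, 291]), ([0.473, -0.023, 0.094], [216, 292]), ([0.468, -0.022, 0.097], [216, 293]), ([0.468, -0.028, 0.093], [216, 294])]
green 29 ((518.6544799804688, -86.20159912109375), (64.80561065673828, 7.5575151443481445), 33.286346435546875)
top disc ((0.5215192437171936, -0.08538296818733215), 0.0872214213013649) mean [ 0.5194 -0.0856  0.0595] plane [ 0.0003 -0.0077  0.0587]<stdin>:11: RuntimeWarning: Mean of empty slice.
  ret = um.true_divide(
Traceback (most recent call last):
ValueError: zero-size array to reduction operation maximum which has no identity
```

Run:
```python
from h import *
s=dict(np.load('/tmp/top.npz')); P=pts(s); c=s['color'].astype(int)
print(c[214:230,313:331].max(2)); print((P[214:230,313:331,2]*1000).round().astype(int))
q=P[212:231,311:332].reshape(-1,3); h=q[q[:,2]>.072]; print(len(h),h.mean(0).round(4),np.percentile(h[:,2],[20,50,80]).round(4),cv2.minAreaRect((h[:,:2]*1000).astype(np.float32)))
g=(c[...,1]>c[...,0]+15)&(c[...,1]>c[...,2]+15); g[:212]=0;g[242:]=0;g[:,:270]=0;g[:,302:]=0
w=np.array([ray(s,u,v,.072) for v,u in np.argwhere(g)]); print(len(w),cv2.minAreaRect((w[:,:2]*1000).astype(np.float32)))
x=w[:,:2]-w[:,:2].mean(0); print('level axis',np.degrees(np.arctan2(*np.linalg.svd(x)[2][0][::-1])))
po=(P[...,2]>.072); po[:230]=0;po[250:]=0;po[:,:258]=0;po[:,278:]=0
print([(p.round(3).tolist(),ij.tolist()) for p,ij in zip(P[po],np.argwhere(po))])
```

```text
[[242 242 238 225 196 170 156 143 136 137 148 163 186 208 220 219 205 163]
 [241 239 226 189 144 116 104  97  94  94  99 113 141 174 203 217 210 178]
 [239 229 193 143 107  92  89  86  85  83  84  89 102 133 175 207 212 185]
 [230 205 151 110  92  88  87  85  84  84  82  82  87 105 148 193 208 186]
 [218 170 119  94  89  87  87  85  84  83  82  83  82  91 123 171 201 190]
 [202 148 103  90  90  88  88  86  86  84  85  83  83  85 105 154 196 196]
 [190 135  96  88  88  88  88  87  85  86  85  83  83  85  99 149 196 201]
 [189 133  94  86  85  86  85  85  84  84  83  83  81  83 100 148 197 208]
 [196 140  95  85  83  83  83  82  80  80  80  78  79  80  99 149 200 212]
 [194 141  97  85  83  83  82  80  80  77  78  76  77  80 103 155 204 219]
 [194 148 107  88  83  84  82  82  81  81  77  77  77  85 116 169 215 226]
 [208 170 127  98  87  85  82  83  82  80  78  80  83  98 138 188 224 231]
 [218 188 151 119  97  89  85  83  82  82  82  87 101 128 165 208 230 233]
 [220 198 172 150 128 111  99  92  92  93  97 110 135 160 193 224 234 235]
 [223 209 191 176 164 148 134 126 125 127 133 144 
[... 2180 characters left out ...]
32, 0.094], [238, 268]), ([0.48, -0.035, 0.096], [238, 269]), ([0.477, -0.022, 0.092], [239, 265]), ([0.477, -0.025, 0.098], [239, 266]), ([0.477, -0.029, 0.096], [239, 267]), ([0.477, -0.032, 0.097], [239, 268]), ([0.477, -0.035, 0.1], [239, 269]), ([0.477, -0.038, 0.094], [239, 270]), ([0.473, -0.022, 0.098], [240, 265]), ([0.474, -0.025, 0.093], [240, 266]), ([0.473, -0.029, 0.097], [240, 267]), ([0.473, -0.032, 0.099], [240, 268]), ([0.474, -0.035, 0.089], [240, 269]), ([0.47, -0.022, 0.097], [241, 265]), ([0.47, -0.025, 0.097], [241, 266]), ([0.47, -0.029, 0.098], [241, 267]), ([0.47, -0.032, 0.095], [241, 268]), ([0.47, -0.035, 0.094], [241, 269]), ([0.467, -0.029, 0.097], [242, 267])]
```

Both views agree. The axis is at about (0.519,-0.086), the post top at (0.476,-0.029,0.096), and the stand's x axis at 98° azimuth. The bar is at about 87°. I'll write a helper that gives moves in tool units.

```bash
cat >> h.py <<'E'
from scipy.spatial.transform import Rotation as Ro
def go(x,y,z,az=None):
    """units for a move to world xyz with tool y at azimuth az (deg, modulo 180)"""
    a=get_state(); q=np.array(a['orientation']); M=Ro.from_quat(q[[1,2,3,0]]).as_matrix()
    d=M.T@(np.array([x,y,z])-a['ee_pos'])/.25
    cur=np.degrees(np.arctan2(M[1,1],M[0,1]))
    t=0 if az is None else -((az-cur+90)%180-90)/360
    print('move',d.round(4),'turn',round(t,4),'| tcp',np.round(a['ee_pos'],4),'az',round(cur,1),'F',np.round(a['force'],1),'t',a['t'],'g',a['grip_width'],'ff',a['finger_force'],'j7',round(a['joint_pos'][6],2))
E
python3 - <<'E'
from h import *
go(.476,-.029,.25,-22); go(.476,-.029,.15,-22)
s=dict(np.load('/tmp/top.npz')); P=pts(s)
q=P[212:231,311:332].reshape(-1,3); h=q[(q[:,2]>.075)&(q[:,2]<.12)]; x=h[:,:2]-h[:,:2].mean(0)
print(len(h),h.mean(0).round(4),'bar az',np.degrees(np.arctan2(*np.linalg.svd(x)[2][0][::-1])))
E
```

```text
move [ 1.7930e+00 -2.2466e+00 -4.0000e-04] turn -0.1431 | tcp [ 0.2056 -0.6948  0.2492] az -73.5 F [-0.5 -0.7 -0.2] t 0.1 g 0.08537336997729209 ff 0.0 j7 -0.08
move [ 1.7931 -2.2461  0.3996] turn -0.1431 | tcp [ 0.2056 -0.6948  0.2492] az -73.5 F [-0.5 -0.7 -0.2] t 0.1 g 0.08537336997729209 ff 0.0 j7 -0.08
54 [ 0.5369 -0.2016  0.0864] bar az -95.44093773058707
```

```bash
python3 -m jog '[[[0.2,0.8,-1,0,-0.14],[0.2,0.8,-1,0,-0.14],[0.2,0.8,-1,0,-0.14],[0.2,0.8,-1,0,-0.14],[0.2,0.8,-1,0,-0.14],[0.2,0.8,-1,0,-0.14],[0.2,0.8,-1,0,-0.14],[0.2,0.8,-1,0,-0.14],[0.2,0.8,-1,0,-0.14],[0.2,0.8,-1,0,-0.14]]]' 30; python3 -c "
from h import *; go(.476,-.029,.25,-22)"
```

```text
t: 0.93
ee_pos: [0.3272, -0.3975, 0.2502]
orientation: [0.0, 0.834, 0.552, 0.0]
force: [-0.2, -0.7, 0.2]
grip_width: 0.0514
finger_force: 0.0
move [ 1.5893e+00 -2.7000e-02  7.0000e-04] turn -0.0027 | tcp [ 0.3272 -0.3975  0.2502] az -23.0 F [-0.2 -0.7  0.2] t 0.9333 g 0.05139033584080427 ff 0.0 j7 0.21
```

```bash
python3 -m jog '[[[0.2,0.9,0,0,0],[0.2,0.9,0,0,0],[0.2,0.9,0,0,0],[0.2,0.9,0,0,0],[0.2,0.9,0,0,0],[0.2,0.9,0,0,0]]]'; python3 -m jog '[[[0.2,0.69,-0.027,0.2,0],[0.2,0.69,-0.027,0.2,0],[0.2,0.69,-0.027,0.2,0],[0.2,0.69,-0.027,0.2,0],[0.2,0.69,-0.027,0.2,0],[0.2,0.69,-0.027,0.2,0],[0.2,0.69,-0.027,0.2,0]]]';  python3 -c "
from h import *; go(.476,-.029,.087,-22);go(.476,-.029,.14,-22)"
```

```text
t: 1.43
ee_pos: [0.4168, -0.1885, 0.2501]
orientation: [-0.0, 0.834, 0.552, 0.001]
force: [-0.1, -0.7, 0.5]
grip_width: 0.0509
finger_force: 0.0
t: 2.02
ee_pos: [0.4767, -0.031, 0.1994]
orientation: [-0.0, 0.834, 0.551, -0.001]
force: [0.5, -0.3, -0.1]
grip_width: 0.0512
finger_force: 0.0
move [ 0.0067 -0.0052  0.4495] turn -0.0031 | tcp [ 0.4767 -0.031   0.1994] az -23.1 F [ 0.5 -0.3 -0.1] t 2.0167 g 0.05122180716860444 ff 0.0 j7 -0.71
move [ 0.0065 -0.0054  0.2375] turn -0.0031 | tcp [ 0.4767 -0.031   0.1994] az -23.1 F [ 0.5 -0.3 -0.1] t 2.0167 g 0.05122180716860444 ff 0.0 j7 -0.71
```

```bash
python3 -m jog '[[[0.2,0.007,-0.005,0.3,0],[0.2,0.007,-0.005,0.3,0],[0.2,0.007,-0.005,0.449,0],[0.2,0.007,-0.005,0.449,0],[0.2,0.007,-0.005,0.449,0],[-1,0.007,-0.005,0.449,0],[-1,0.007,-0.005,0.449,0],[-1,0.007,-0.005,0.449,0],[-1,0.007,-0.005,0.449,0],[-1,0.007,-0.005,0.449,0],[-1,0.007,-0.005,0.449,0],[-1,0.007,-0.005,0.449,0],[-1,0.007,-0.005,0.449,0]]]' 30; python3 -c "
from h import *
for a in (140,152,164,176,188,194): print(a);go(.519+.07*np.cos(np.radians(a)),-.086+.07*np.sin(np.radians(a)),.087)
snap('scene','s1.png')"
```

```text
t: 3.1
ee_pos: [0.4774, -0.029, 0.0898]
orientation: [0.001, 0.835, 0.551, 0.002]
force: [0.7, -1.6, 10.6]
grip_width: 0.0158
finger_force: 29.1
140
move [-0.0632 -0.0253  0.011 ] turn 0 | tcp [ 0.4774 -0.029   0.0898] az -23.2 F [ 0.7 -1.6 10.6] t 3.1 g 0.015799591230185775 ff 29.06339872929493 j7 -0.85
152
move [-0.1207 -0.0363  0.0109] turn 0 | tcp [ 0.4774 -0.029   0.0898] az -23.2 F [ 0.7 -1.6 10.6] t 3.1 g 0.015799591230185775 ff 29.06339872929493 j7 -0.85
164
move [-0.1792 -0.0351  0.0109] turn 0 | tcp [ 0.4774 -0.029   0.0898] az -23.2 F [ 0.7 -1.6 10.6] t 3.1 g 0.015799591230185775 ff 29.06339872929493 j7 -0.85
176
move [-0.2362 -0.0218  0.0109] turn 0 | tcp [ 0.4774 -0.029   0.0898] az -23.2 F [ 0.7 -1.6 10.6] t 3.1 g 0.015799591230185775 ff 29.06339872929493 j7 -0.85
188
move [-0.2892  0.0031  0.0109] turn 0 | tcp [ 0.4774 -0.029   0.0898] az -23.2 F [ 0.7 -1.6 10.6] t 3.1 g 0.015799591230185775 ff 29.06339872929493 j7 -0.85
194
move [-0.3134  0.0196  0.0109] turn 0 | tcp [ 0.4774 -0.029   0.0898] az -23.2 F [ 0.7 -1.6 10.6] t 3.1 g 0.015799591230185775 ff 29.06339872929493 j7 -0.85
```

```bash
python3 -m jog '[[[-1,-0.03,-0.013,-0.01,0],[-1,-0.063,-0.025,-0.01,0],[-1,-0.092,-0.031,-0.01,0],[-1,-0.121,-0.036,-0.01,0],[-1,-0.15,-0.036,-0.01,0],[-1,-0.179,-0.035,-0.01,0],[-1,-0.208,-0.028,-0.01,0],[-1,-0.236,-0.022,-0.01,0],[-1,-0.263,-0.01,-0.01,0],[-1,-0.289,0.003,-0.01,0],[-1,-0.289,0.003,-0.01,0],[-1,-0.289,0.003,-0.01,0]]]'
python3 - <<'E'
from h import *
go(.45,-.096,.087)
s=snap('scene','s2.png'); a=cv2.resize(s['color'][165:255,245:335],(600,600),interpolation=3); cv2.imwrite('pics/s2.png',a[:,:,::-1])
E
```

```text
t: 4.15
ee_pos: [0.4481, -0.0962, 0.0912]
orientation: [0.001, 0.835, 0.551, 0.0]
force: [-0.7, 1.9, 10.7]
grip_width: 0.0154
finger_force: 32.0
move [0.0036 0.0067 0.0167] turn 0 | tcp [ 0.4481 -0.0962  0.0912] az -23.2 F [-0.7  1.9 10.7] t 4.15 g 0.015428589209696694 ff 32.00353220692875 j7 -0.75
```

View pics/s2.png

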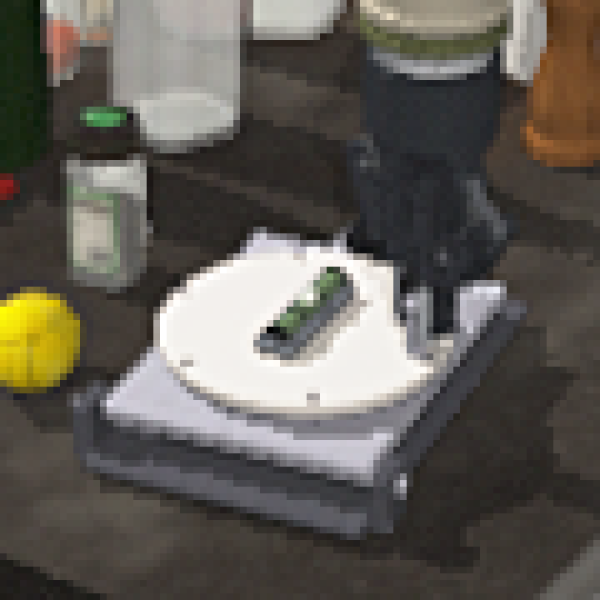

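The picture shows the level, crop (265,345) to (345,275), lying along the stand toward the knob, with the fingers on the post at (420,320). I'll let go and rise.

```bash
python3 -m jog '[[[0.2,0,0,0,0],[0.2,0,0,0,0],[0.2,0,0,0,0],[0.2,0,0,0,0],[0.2,0,0,0,0],[0.2,0,0,-0.3,0],[0.2,0,0,-0.3,0],[0.2,0,0,-0.3,0],[0.2,0,0,-0.3,0],[0.2,0,0,-0.3,0]]]'
python3 - <<'E'
from h import *
s=snap('scene'); P=pts(s); c=s['color'].astype(int)
def level(s):
    c=s['color'].astype(int)
    g=(c[...,1]>c[...,0]+15)&(c[...,1]>c[...,2]+15); m=np.zeros_like(g); m[195:225,275:310]=1
    w=np.array([ray(s,u,v,.072) for v,u in np.argwhere(g&m)]); x=w[:,:2]-w[:,:2].mean(0)
    v=np.linalg.svd(x)[2][0]; print('level az',np.degrees(np.arctan2(v[1],v[0])),'mean',w.mean(0).round(4))
level(s)
go(.5355,-.203,.15,-5); go(.5355,-.203,.077,-5)
x0,y0=245,165; a=cv2.resize(s['color'][y0:255,x0:335],(600,600),interpolation=3); cv2.imwrite('pics/s3.png',a[:,:,::-1])
E
```

```text
t: 5.03
ee_pos: [0.448, -0.0954, 0.1651]
orientation: [0.0, 0.835, 0.551, -0.0]
force: [-0.8, 0.1, 0.2]
grip_width: 0.0514
finger_force: 0.0
level az 98.99488437764859 mean [ 0.5213 -0.0916  0.072 ]
move [-0.2583  0.4923  0.058 ] turn -0.0503 | tcp [ 0.4477 -0.0953  0.1646] az -23.1 F [-0.5 -0.2  0.4] t 5.0833 g 0.05147225967783342 ff 0.0 j7 -0.66
move [-0.2582  0.4926  0.35  ] turn -0.0503 | tcp [ 0.4477 -0.0953  0.1646] az -23.1 F [-0.5 -0.2  0.4] t 5.0833 g 0.05147225967783342 ff 0.0 j7 -0.66
```

View pics/s3.png

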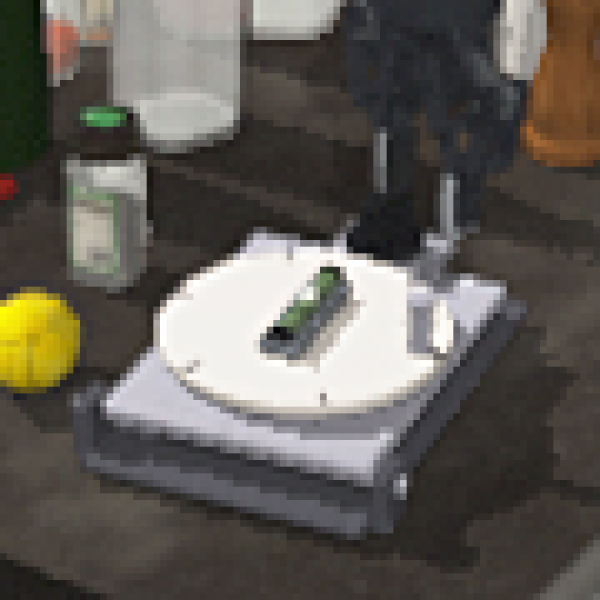

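The fingers are clear of the post at crop (425,325). The level's azimuth is 99°, in line with the stand, and its pale bubble is at about (320,285). Next is the knob.

```bash
python3 -m jog '[[[0.2,-0.258,0.492,0.02,-0.05],[0.2,-0.258,0.492,0.02,-0.05],[0.2,-0.258,0.492,0.02,-0.05],[0.2,-0.258,0.492,0.02,-0.05],[0.2,-0.258,0.492,0.02,-0.05],[0.2,-0.258,0.492,0.2,-0.05],[0.2,-0.258,0.492,0.2,-0.05],[0.2,-0.258,0.492,0.2,-0.05]]]'; python3 -c "
from h import *; go(.5355,-.203,.081,-5)"
```

```text
t: 5.75
ee_pos: [0.5336, -0.2011, 0.1127]
orientation: [-0.003, 0.737, 0.675, -0.002]
force: [0.2, 0.2, 1.3]
grip_width: 0.0512
finger_force: 0.0
move [-0.007   0.009   0.1266] turn -0.0001 | tcp [ 0.5336 -0.2011  0.1127] az -5.0 F [0.2 0.2 1.3] t 5.75 g 0.051200427078481055 ff 0.0 j7 -0.28
```

```bash
python3 -m jog '[[[0.2,-0.007,0.009,0.06,0],[0.2,-0.007,0.009,0.12,0],[0.2,-0.007,0.009,0.12,0],[0.2,-0.007,0.009,0.12,0],[-1,-0.007,0.009,0.12,0],[-1,-0.007,0.009,0.12,0],[-1,-0.007,0.009,0.12,0],[-1,-0.007,0.009,0.12,0],[-1,-0.007,0.009,0.12,0],[-1,-0.007,0.009,0.12,0],[-1,-0.007,0.009,0.12,0],[-1,-0.007,0.009,0.12,0]]]' 80; python3 -c "
from h import *; go(.5355,-.203,.075,-5)"
```

```text
t: 6.75
ee_pos: [0.5379, -0.2048, 0.0854]
orientation: [-0.0, 0.738, 0.675, -0.0]
force: [-2.3, -0.8, 5.7]
grip_width: 0.0123
finger_force: 82.7
move [ 0.0063 -0.0103  0.0415] turn -0.0003 | tcp [ 0.5379 -0.2048  0.0854] az -5.1 F [-2.3 -0.8  5.7] t 6.75 g 0.012250805400112256 ff 82.71775245666504 j7 -0.3
```

```bash
for i in 1 2; do python3 -m jog '[[[-1,0,0,0.012,0],[-1,0,0,0.012,0],[-1,0,0,0.012,0],[-1,0,0,0.012,0]]]' | egrep 'ee_pos|force'; done
```

```text
ee_pos: [0.538, -0.2052, 0.0825]
force: [-3.0, -1.0, 7.8]
finger_force: 83.1
ee_pos: [0.5381, -0.2052, 0.0816]
force: [-8.7, -0.3, 32.6]
finger_force: 86.7
```

The deck is on its stop: the force jumped to 33 N. I'll ease off a little, wait for the bubble and measure it.

```bash
python3 -m jog '[[[-1,0,0,-0.003,0],[-1,0,0,-0.003,0],[-1,0,0,-0.003,0],[-1,0,0,-0.003,0],[-1,0,0,-0.003,0],[-1,0,0,-0.003,0],[-1,0,0,-0.003,0],[-1,0,0,-0.003,0],[-1,0,0,-0.003,0],[-1,0,0,-0.003,0],[-1,0,0,-0.003,0],[-1,0,0,-0.003,0],[-1,0,0,-0.003,0],[-1,0,0,-0.003,0],[-1,0,0,-0.003,0]]]'
cat > b.py <<'E'
import sys
from h import *
def unwrap(s):
    # strip along the tube axis (world az 98.5), rectified from rays on plane z=.072; row = along-tube mm
    K,R,t=s['mtx'],s['R'],s['t']; a=np.radians(98.5); e=np.array([np.cos(a),np.sin(a),0]); n=np.array([-e[1],e[0],0])
    m=np.arange(-50,50.5,.5)/1000; w=np.arange(-20,20.5,.5)/1000
    X=np.array([.52,-.087,.073])+m[None,:,None]*e+w[:,None,None]*n
    c=X@R.T+t; uv=c@K.T; uv=(uv[...,:2]/uv[...,2:]).astype(np.float32)
    return cv2.remap(s['color'],uv[...,0],uv[...,1],cv2.INTER_CUBIC)
ims=[]
for n in('scene','top'):
    u=unwrap(snap(n)); ims.append(u)
out=cv2.resize(np.vstack(ims),None,fx=3.9,fy=3.6,interpolation=cv2.INTER_CUBIC)
cv2.imwrite('pics/'+sys.argv[1],out[:,:,::-1]); print(out.shape); go(.538,-.205,.08)
E
python3 b.py b1.png
```

```text
t: 8.67
ee_pos: [0.538, -0.2052, 0.0817]
orientation: [0.001, 0.738, 0.675, -0.0]
force: [-7.7, -0.8, 27.1]
grip_width: 0.0117
finger_force: 85.5
(583, 784, 3)
move [ 0.0008 -0.0001  0.0069] turn 0 | tcp [ 0.538  -0.2052  0.0817] az -5.1 F [-7.8 -0.7 26. ] t 8.7667 g 0.01212252600229718 ff 85.48798441886902 j7 -0.31
```

View pics/b1.png

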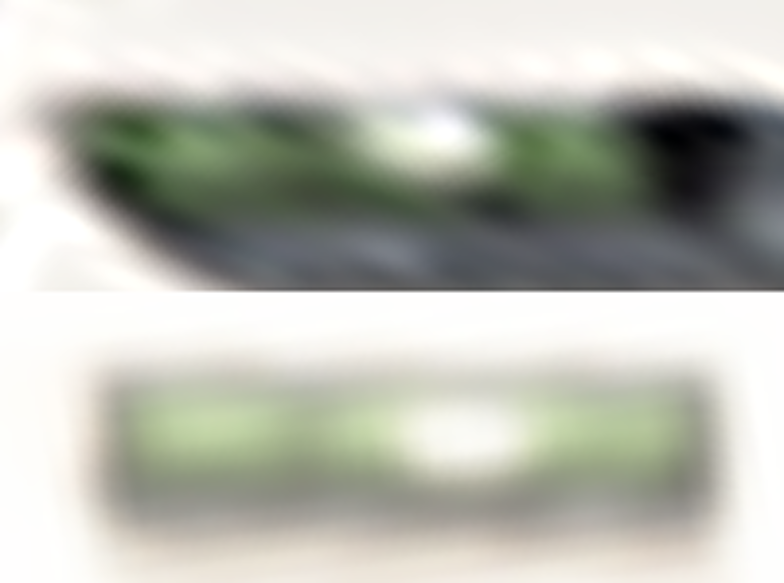

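The top strip (lower half) has the tube from 135 to 680 px (middle about 407) and the bubble at about 465 px. That puts it about 7.5 mm toward the rear, so I need about 0.77 rad clockwise, rising about 2.6 mm.

```bash
python3 -m jog '[[[-1,0,0,-0.001,0.01],[-1,0,0,-0.002,0.02],[-1,0,0,-0.003,0.03],[-1,0,0,-0.003,0.04],[-1,0,0,-0.004,0.05],[-1,0,0,-0.005,0.06],[-1,0,0,-0.005,0.06],[-1,0,0,-0.005,0.06]]]'; python3 -c "
from h import *; go(.538,-.205,.08)"
```

```text
t: 9.43
ee_pos: [0.5381, -0.2051, 0.083]
orientation: [0.001, 0.852, 0.524, -0.0]
force: [-7.2, -0.1, 26.4]
grip_width: 0.0116
finger_force: 85.6
move [ 0.0001 -0.0007  0.0122] turn 0 | tcp [ 0.5381 -0.2051  0.083 ] az -26.8 F [-7.2 -0.1 26.4] t 9.4333 g 0.011640863480054105 ff 85.60389161109924 j7 -0.57
```

```bash
python3 -m jog '[[[-1,0,0,-0.001,0.01],[-1,0,0,-0.002,0.02],[-1,0,0,-0.003,0.03],[-1,0,0,-0.003,0.04],[-1,0,0,-0.004,0.05],[-1,0,0,-0.005,0.062],[-1,0,0,-0.005,0.062],[-1,0,0,-0.005,0.062],[-1,0,0,-0.005,0.062],[-1,0,0,-0.005,0.062],[-1,0,0,-0.005,0.062],[-1,0,0,-0.005,0.062],[-1,0,0,-0.005,0.062],[-1,0,0,-0.005,0.062],[-1,0,0,-0.005,0.062],[-1,0,0,-0.005,0.062],[-1,0,0,-0.005,0.062],[-1,0,0,-0.005,0.062],[-1,0,0,-0.005,0.062],[-1,0,0,-0.005,0.062]]]'; python3 b.py b2.png
```

```text
t: 11.1
ee_pos: [0.5382, -0.2051, 0.0843]
orientation: [0.001, 0.937, 0.349, 0.0]
force: [-6.7, 1.0, 26.4]
grip_width: 0.0119
finger_force: 85.7
(583, 784, 3)
move [-0.0005 -0.0007  0.0175] turn 0 | tcp [ 0.5382 -0.205   0.0844] az -49.1 F [-6.7  0.7 27.4] t 11.2 g 0.011686858431917163 ff 85.67582488059998 j7 -0.82
```

View pics/b2.png

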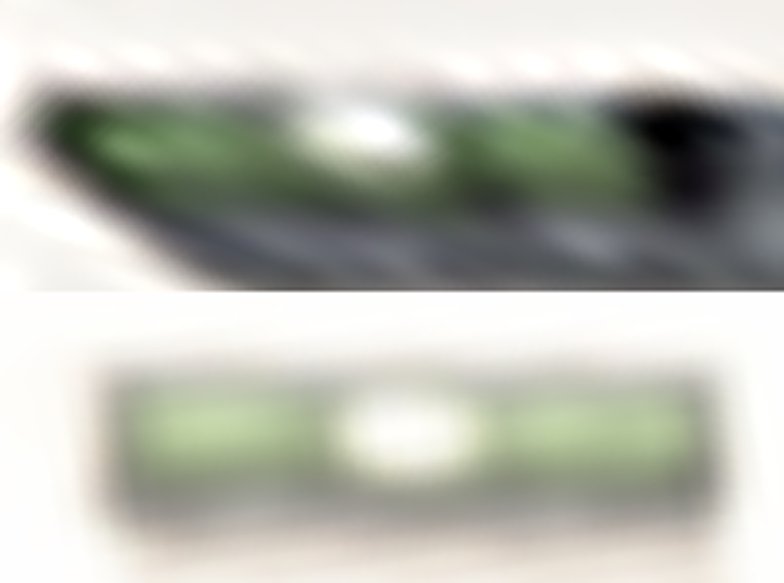

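Both strips show the bubble midway between the dark lines. In the top view it is at about 408 px, between lines at about 318 and 497; in the scene view it is at about 365, between about 270 and 460. The deck is pressed with a steady 27 N, so I'm handing in.

```bash
python3 -c "
from plant import *; print(sign_off())"
```

```text
the job is handed in; nothing more can be done
None
```

The job is handed in: the turntable is one click anticlockwise at 0, the knob is gripped and pressed down with about 27 N so the deck sits on its stop, and the bubble was centred between the lines in both camera views; no verdict was returned, and I didn't re-check the bystanders' positions.

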